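# Find the rotary cutter with the wobbly handle and set it aside for repair

## Robot

A 7-joint arm with a two-finger parallel gripper is mounted at the origin on the work surface. World frame = base frame: x ahead of the robot, y to its left, z up, the work surface at z = 0. Lengths are in mm, angles in rad, forces in N, time in s.
With the tool pointing down it reaches from about 400 to 875 mm from the base axis. Payload 19.3 kg.
Tool frame: the origin (TCP) lies between the finger pads, 19 mm behind the fingertips; this is the grasp point; z points along the fingers, y is the line along which they close (so a half turn about z gives the same grasp; the last joint's range is limited). The gripper opens to 85 mm and grips with 20 to 120 N. Pads are 22 mm wide; open, the fingers measure 114 mm over their backs; the gripper's body (76 mm by 85 mm) begins 54 mm behind the grasp point. The pads swing forward as they close: fully open they stand 13 mm farther back than shut.
Start: joints at [1.132, 0.521, -0.036, 1.599, 0.021, 1.021, -0.113], TCP at [225.282, -582.978, 249.991] pointing down, gripper open.
Joint ranges: [-2.91, 2.91], [-0.3, 2.13], [-1.5, 1.42], [0.17, 2.43], [-1.26, 4.41], [0.16, 1.93], [-2.52, 2.52]. Speed limits (rad/s): [1.89, 1.89, 2.39, 2.39, 3.01, 3.01, 3.01].

## Interface

Orientations are given as a unit quaternion [x, y, z, w].
In Python, from bench import robot gives the robot as it stands.
- The arm moves only by the shell command python3 -m inch 'ROWS' [OPENING]. ROWS is a JSON list that holds a single list of rows (three levels of brackets), with 1 to 20 rows, each of 6 numbers: dx, dy, dz in a scale on which 1.0 is 600 mm, then a rotation vector rx, ry, rz in normalised numbers (1 is pi rad); each row is the pose to reach, as a shift and turn from the pose commanded when the command began, along the tool's axes at that moment; what a row does not reach only later rows make up. A row lasts 1/8 s, in which the tool goes at most 62.5 mm and 0.188 rad, less where a joint would pass 70% of its speed; a pose out of reach is approached as far as the arm can. OPENING is the finger opening in mm, set as the command begins (- or left out keeps the last). The fingers move at their own pace and stop on an object; the grip force is fixed at half the most. Time passes only in rows, so rows that do not move let the fingers close. It prints the time, the measured TCP pose, the force, the opening and the grip force at its end. A shift or turn number past 1, either way, is cut back to 1. Input that does not fit is refused with a message, and nothing moves.
- robot.read_state(): the state, without advancing time (a new reading comes with each control period).
- robot.get_image(name): name is "scene" or "top" or "wrist"; returns a dict with "frame" (400x640x3 uint8, red, green, blue), "z_map" (400x640 float32, mm along the optical axis (not along the pixel's ray), 0 where there is no reading), "vertical_fov" (degrees; the focal length in pixels is half the picture's height over the tangent of half this angle, whatever the lens; pixels are square), "cx", "cy" (the principal point, pixels), "k1" (the pictures are not rectified: a ray, as slopes to the right and down, at radius r is drawn at 1 + k1 r^2 times it, then the intrinsics apply), "position" and "orientation" of the camera in the world; the wrist camera has in their place "hand_eye" (4x4, takes a point from camera to tool coordinates, whose origin is the TCP and whose axes are the flange's). Camera axes: x right, y down, z forward; pixel columns grow to the right and rows downward; lengths in mm; the calibration is good to about 2 mm. A picture is of the moment at which its call begins: read the wrist's pose just before it.
- robot.sign_off(): hands the job in; it is judged then, once.
The state is a dict: "time_s": time; "qpos": joint angles; "joint_vel": joint speeds; "joint_efforts": joint torques, N m; "ee_pos": TCP position; "tool_rot": TCP orientation; "wrist_force": force on the tool from outside, world axes, zero at the start; "moment": the same for the moment, N m; "width": finger opening in mm; "finger_force": force on a finger pad.
Only numpy, scipy, OpenCV 4.12 (cv2) and the standard library are available. Lean on these libraries where they do the work, as an engineer would, in place of code of your own. Each camera call takes 0.05 s, during which the arm holds its last target. There are 200 camera calls.

## Task

One of the three rotary cutters in the rack has a handle that has worked loose: without pulling them out, feel for it by rocking the handle ends gently sideways, each first to the robot's left as far as it gives and then to the right, until you find the one that wobbles. Draw that cutter out by its handle end, flat along the mat, until its head is clear in front of the keeper bar, and let go of it; then take it again at its neck, where head and handle meet, lift it level and lay it flat inside the blue repair tray without dropping it. Do not force the sound handles, leave the sound cutters in the rack, and leave everything else where it stands.

Things in the scene. Friction and masses are not known exactly. Their poses are not given: they have to be found in the camera images.
- rack: fixed wooden rack, 253 mm wide: three open-topped channels 75 mm apart, 47 wide, 64 deep, walls 28 high, closed at the back. Origin: middle of its front mouth at mat height; x points into the rack, away from the robot, y to the robot's left. A cutter head lies in each channel on the mat, and can turn there by 0.05 rad (8 mm at the handle end): that is not joint play
- bar (a point): centre of the rack's dark keeper bar, which crosses over the cutters' necks 28 to 38 mm above the mat, from 35 mm in front of the mouth to 12 mm behind it. Only the last 88 mm of a handle is free from above; to come out, a cutter must slide straight out along the mat until its head is in front of the bar (100 to 110 mm)
- cutter_a: rotary cutter a, one of three lookalikes, lying flat (180 g, 184 mm long): grey closed guard head 60 x 44 x 14 mm with a 45 mm steel disc on top, orange handle 20 mm wide, 20 high. Origin: underside of the pivot bolt where head and handle meet (neck); balances within 12 mm of it. x points out through the head (x 0 to 60 mm), z up; the handle runs to -x and is hinged here about z
- tail_a (a point): centre of cutter a's round handle end, 110 mm behind the pivot, 10 mm above the underside: upright cylinder 27 mm across, 20 high, so it can turn in a pinch from above. In a sound cutter handle and head are rigid together; in a loose one the handle rocks freely 0.22 rad to either side of straight (24 mm at this end), almost without resistance
- nose_a (a point): front end of cutter a's head, 60 mm ahead of the pivot, 7 mm above the underside
- cutter_b: rotary cutter b, one of three lookalikes, lying flat (180 g, 184 mm long): grey closed guard head 60 x 44 x 14 mm with a 45 mm steel disc on top, orange handle 20 mm wide, 20 high. Origin: underside of the pivot bolt where head and handle meet (neck); balances within 12 mm of it. x points out through the head (x 0 to 60 mm), z up; the handle runs to -x and is hinged here about z
- tail_b (a point): centre of cutter b's round handle end, 110 mm behind the pivot, 10 mm above the underside: upright cylinder 27 mm across, 20 high, so it can turn in a pinch from above. In a sound cutter handle and head are rigid together; in a loose one the handle rocks freely 0.22 rad to either side of straight (24 mm at this end), almost without resistance
- nose_b (a point): front end of cutter b's head, 60 mm ahead of the pivot, 7 mm above the underside
- cutter_c: rotary cutter c, one of three lookalikes, lying flat (180 g, 184 mm long): grey closed guard head 60 x 44 x 14 mm with a 45 mm steel disc on top, orange handle 20 mm wide, 20 high. Origin: underside of the pivot bolt where head and handle meet (neck); balances within 12 mm of it. x points out through the head (x 0 to 60 mm), z up; the handle runs to -x and is hinged here about z
- tail_c (a point): centre of cutter c's round handle end, 110 mm behind the pivot, 10 mm above the underside: upright cylinder 27 mm across, 20 high, so it can turn in a pinch from above. In a sound cutter handle and head are rigid together; in a loose one the handle rocks freely 0.22 rad to either side of straight (24 mm at this end), almost without resistance
- nose_c (a point): front end of cutter c's head, 60 mm ahead of the pivot, 7 mm above the underside
- tray: fixed blue open repair tray, outside 260 x 135 x 28 mm, walls 5 mm, floor 5 mm thick. Origin: centre of its underside, on the mat; x along its length, z up. It stands to the left or the right
- tin: bystander: closed green tin with white lid, 206 x 116 x 40 mm, fixed, on the other side from the tray. Origin: underside centre
- cone: bystander: red thread cone, 60 mm across, 110 mm high. Origin: underside centre
- jar: bystander: amber jar, 64 mm across, 85 mm high. Origin: underside centre
- pincushion: bystander: round red pincushion, 68 mm across, 34 mm high. Origin: underside centre
- weight: bystander: round steel pattern weight, 56 mm across, 26 mm high. Origin: underside centre
- spool: bystander: green thread spool, 40 mm across, 50 mm high. Origin: underside centre
- mat: fixed purple cutting mat, 640 x 960 mm, its top 3 mm above the table; rack, tray, cutters and bystanders stand on it. Origin: underside centre

How it is judged:
By the outcome, as a careful person would: the job done as asked, in the order asked, and still so for the second after the job is handed in, with the robot touching nothing.
It also fails if it takes over 72 s, if anything falls off the work surface, if the arm or the gripper's body presses on something with over 40 N, if the wrist force passes 120 N, or if a joint passes its speed limit or range.

## Working session

There is one attempt and no reset: what is moved stays moved. The work goes in short steps, Python scripts to look and compute and a shell command to move; the robot and the scene stay as the last step left them, time stands still between calls to the robot, and variables do not carry over. Pictures are saved under pics/ and viewed, at most 10 in all, crops included, and the job is handed in when it is done.

```bash
mkdir -p pics; ls
cat > h.py <<'E'
import numpy as np, cv2
from scipy.spatial.transform import Rotation as R
from bench import robot
def cam(name):
    s=robot.read_state(); c=robot.get_image(name)
    c={**c}
    if 'hand_eye' in c:
        T=np.eye(4);T[:3,:3]=R.from_quat(s['tool_rot']).as_matrix();T[:3,3]=s['ee_pos'];T=T@np.array(c['hand_eye'])
        c['P'],c['Rm']=T[:3,3],T[:3,:3]
    else:
        c['P']=np.array(c['position']);o=np.array(c['orientation']);c['Rm']=R.from_quat(o).as_matrix() if o.size==4 else o
    h=c['frame'].shape[0];c['f']=h/2/np.tan(np.radians(c['vertical_fov'])/2)
    return c
def rays(c,uv):
    uv=np.atleast_2d(np.array(uv,float));d=(uv-[c['cx'],c['cy']])/c['f'];s=d.copy()
    for _ in range(20): s=d/(1+c['k1']*(s**2).sum(1,keepdims=True))
    return np.c_[s,np.ones(len(s))]
def plane(c,uv,z):
    r=rays(c,uv)@c['Rm'].T
    return c['P']+r*((z-c['P'][2])/r[:,2:3])
def xyzmap(c):
    h,w=c['z_map'].shape;v,u=np.mgrid[:h,:w]
    r=rays(c,np.c_[u.ravel(),v.ravel()])*c['z_map'].reshape(-1,1)
    return (r@c['Rm'].T+c['P']).reshape(h,w,3)
def save(c,n): cv2.imwrite('pics/'+n,c['frame'][:,:,::-1])
E
python3 - <<'E'
from h import *
for n in ['top','scene']:
    c=cam(n);save(c,n+'1.png');print(n,c['P'],c['Rm'].round(3).tolist(),c['f'],c['k1'])
    np.savez('pics/'+n+'1.npz',x=xyzmap(c),f=c['frame'])
s=robot.read_state();print(s['time_s'],s['tool_rot'],s['width'])
E
```

```text
pics
top [ 511.05787459   -3.46828236 1093.13386805] [[0.011, -0.999, 0.031], [-1.0, -0.011, 0.023], [-0.023, -0.032, -0.999]] 465.4745639539315 -0.12942450078878245
scene [977.95395039 122.24051859 732.57018601] [[-0.23, 0.826, -0.515], [0.973, 0.192, -0.126], [-0.005, -0.53, -0.848]] 374.7749947065486 0.00031218992648952756
0.1 [ 9.83054076e-01  1.83315128e-01 -1.17162905e-04 -4.82582249e-04] 85.33509748709044
```

View pics/top1.png

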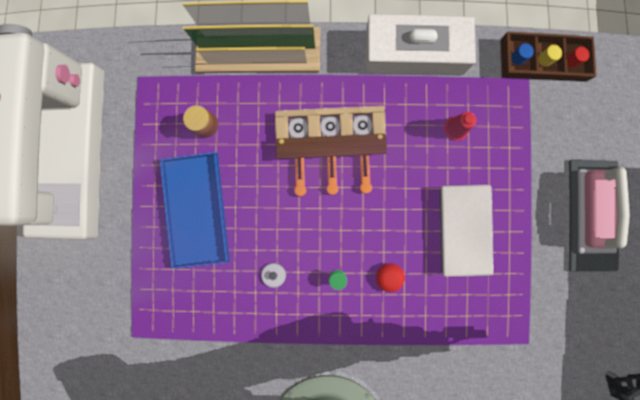

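Run:
```python
from h import *
d=np.load('pics/top1.npz');x,f=d['x'],d['f']
hsv=cv2.cvtColor(f,cv2.COLOR_RGB2HSV)
for n,lo,hi,zr in [('orange',(5,120,80),(22,255,255),(5,40)),('blue',(95,120,50),(120,255,255),(0,60)),('green',(40,80,40),(85,255,255),(0,80)),('red',(0,130,60),(4,255,255),(0,130))]:
    m=cv2.inRange(hsv,lo,hi)
    k,l,st,ce=cv2.connectedComponentsWithStats(m)
    for i in range(1,k):
        if st[i,4]>60:
            p=x[l==i];(c2,sz,a)=cv2.minAreaRect(p[:,:2].astype(np.float32))
            print(n,ce[i].round(),st[i].tolist(),'rect',np.round(c2,1),np.round(sz,1),round(a,1),'z',np.percentile(p[:,2],[5,50,95]).round(1))
```

```text
orange [539.  62.] [508, 33, 87, 43, 589] rect [ 765.5 -275. ] [182.9 721.4] 28.9 z [ 4.3 47.8 52.8]
orange [199. 116.] [184, 107, 33, 24, 361] rect [638.4 152.2] [399.2  49.5] 57.8 z [50.1 86.2 90.1]
orange [297. 141.] [277, 137, 57, 12, 227] rect [602.9  60. ] [128. 183.] 89.7 z [37.2 40.4 43.7]
orange [365. 178.] [360, 155, 12, 38, 229] rect [574.2 -61.5] [ 53.  163.2] 65.4 z [18.5 21.9 25.8]
orange [300. 179.] [295, 157, 11, 39, 247] rect [604.7  71.3] [86.3 23.3] 1.4 z [19.  21.9 25.6]
orange [332. 178.] [327, 156, 11, 38, 233] rect [581.9  -3.3] [141.6  23.1] 0.7 z [19.2 22.2 26.4]
blue [523.  53.] [512, 43, 22, 22, 319] rect [ 714.6 -251.3] [ 37.9 640.3] 42.8 z [17.  58.4 63.4]
blue [194. 210.] [160, 152, 69, 116, 6404] rect [540.6 200.1] [257.  395.2] 7.9 z [ 3.7  7.5 29.5]
green [245.  40.] [187, 31, 125, 17, 685] rect [777.1  74.9] [513.6 209.5] 38.6 z [ 39.7  73.5 115.8]
green [337. 280.] [329, 271, 17, 18, 251] rect [432.  -16.8] [ 36.1 158.1] 89.9 z [ 6.7 51.3 54.6]
red [578.  56.] [567, 46, 23, 22, 349] rect [ 712.1 -323.8] [ 40.7 755.4] 35.2 z [12.1 53.2 63.3]
red [390. 277.] [378, 265, 26, 26, 532] rect [439.5 -91.9] [219.8  58.6] 36.1 z [25.8 32.5 37. ]
```

The top view shows the rack at about (330,130) with tails near (300,190), (332,188) and (366,188). The tray is on the left at (194,210). The weight (273,275), spool (338,280) and pincushion (390,277) stand in front. Next I'll take precise positions.

Run:
```python
from h import *
c=cam('top');x=xyzmap(c);f=c['frame']
hsv=cv2.cvtColor(f,cv2.COLOR_RGB2HSV)
m=cv2.inRange(hsv,(5,120,80),(22,255,255))
k,l,st,ce=cv2.connectedComponentsWithStats(m)
for n,i in sorted([(ce[i][0],i) for i in range(1,k) if 290<ce[i][0]<375 and ce[i][1]>160 and st[i,4]>100]):
    v,u=np.where(l==i)
    p=plane(c,np.c_[u,v],23); xm=p[:,0].min(); t=p[p[:,0]<xm+28]; h=p[(p[:,0]>xm+38)&(p[:,0]<xm+75)]
    print('handle tailmin',xm.round(1),'tail y',((t[:,1].min()+t[:,1].max())/2).round(1),'tail x',(xm+12.5).round(1),'shaft mid',h.mean(0).round(1),'xmax',p[:,0].max().round(1))
mt=cv2.inRange(hsv,(95,120,40),(125,255,255));k,l,st,ce=cv2.connectedComponentsWithStats(mt)
i=[i for i in range(1,k) if st[i,4]>3000][0]
pp=x[(l==i)&(x[:,:,2]>24)&(x[:,:,2]<38)];print('rim pts',len(pp))
v,u=np.where(l==i);cn=cv2.minAreaRect(np.c_[u,v].astype(np.float32));print(plane(c,cv2.boxPoints(cn),31).round(1))
hu=cv2.convexHull(np.c_[u,v].astype(np.int32))[:,0]
print('tray rect z31',cv2.minAreaRect(plane(c,hu,31)[:,:2].astype(np.float32)))
for n,z,uv in [('weight',26,(273,275)),('spool',53,(338,280)),('pin',35,(390,277)),('bar corners',41,(277,156)),('bar',41,(386,153)),('bar',41,(276,140)),('bar',41,(385,135)),('rackTL',31,(275,112)),('rackTR',31,(383,108))]:print(n,plane(c,uv,z).round(1))
cv2.imwrite('pics/crop.png',cv2.resize(f[95:300,150:410,::-1],None,fx=3,fy=2.9,interpolation=cv2.INTER_CUBIC))
```

```text
handle tailmin 561.5 tail y 70.4 tail x 574.0 shaft mid [618.   71.4  23. ] xmax 649.6
handle tailmin 566.8 tail y -3.4 tail x 579.3 shaft mid [623.8  -2.1  23. ] xmax 652.5
handle tailmin 569.9 tail y -80.4 tail x 582.4 shaft mid [626.4 -77.7  23. ] xmax 655.5
rim pts 761
[[646.1 405.4  31. ]
 [661.4 263.8  31. ]
 [405.3 230.6  31. ]
 [387.  370.5  31. ]]
tray rect z31 ((524.5327758789062, 317.07684326171875), (258.7066955566406, 141.1598358154297), 7.340396404266357)
weight [[376.7 130.   26. ]]
spool [[371.2 -19.   53. ]]
pin [[ 376.9 -137.3   35. ]]
bar corners [[649.2 122.7  41. ]]
bar [[ 658.3 -125.2   41. ]]
bar [[686.  125.7  41. ]]
bar [[ 699.5 -122.8   41. ]]
rackTL [[753.2 130.4  31. ]]
rackTR [[ 764.4 -119.3   31. ]]
```

View pics/crop.png

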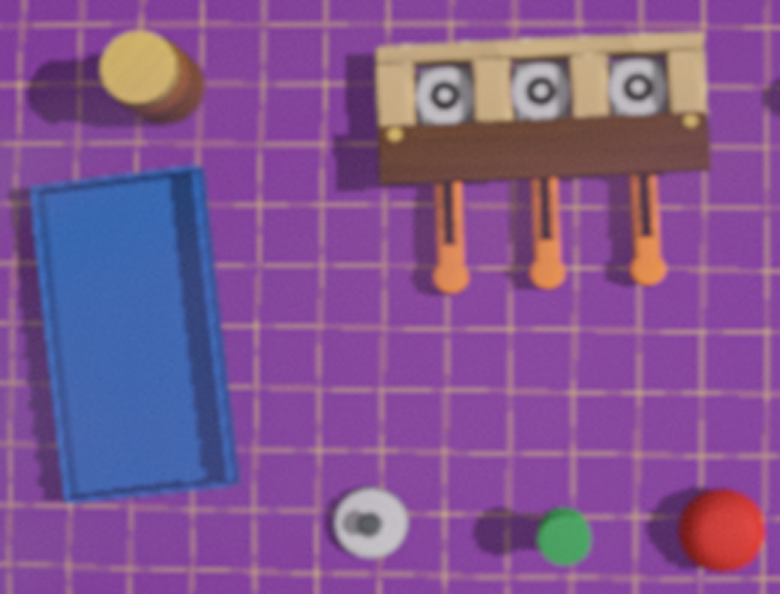

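```bash
cat > go.py <<'E'
import sys
from h import *
# usage: go.py x y z yaw -> tool-axes row
s=robot.read_state();M=R.from_quat(s['tool_rot']);t=[float(a) for a in sys.argv[1:5]]
d=M.inv().apply(np.array(t[:3])-s['ee_pos'])
tgt=R.from_euler('z',t[3])*R.from_quat([1,0,0,0])
print(d.round(1),(M.inv()*tgt).as_rotvec().round(4),'len',np.linalg.norm(d).round(),'t',s['time_s'])
E
python3 go.py 560 -80 150 0.04
python3 - <<'E'
from h import *
c=robot.get_image('wrist');print(np.array(c['hand_eye']).round(3).tolist(),c['vertical_fov'],c['k1'])
E
```

```text
[ 493.5 -348.2   99.9] [-8.000e-04  2.000e-04  3.289e-01] len 612.0 t 0.15
[[0.0, -0.952, -0.307, 78.22], [1.0, 0.0, -0.0, 0.075], [0.0, -0.307, 0.952, -124.53], [0.0, 0.0, 0.0, 1.0]] 60.77422038025644 -0.002189827376947729
```

The rows are not in the units I measure in: shifts go in shares of 600 mm and turns go in shares of pi rad. I convert before sending: 493.5 mm / 600 = 0.8225, 465 mm / 600 = 0.775, 0.329 rad / 3.1416 = 0.1047.

```bash
python3 -m inch '[[[0.1,-0.07,0,0,0,0.0318],[0.2,-0.14,0.0167,0,0,0.0637],[0.3,-0.21,0.05,0,0,0.1047],[0.4,-0.28,0.0833,0,0,0.1047],[0.5,-0.35,0.1167,0,0,0.1047],[0.6,-0.42,0.15,0,0,0.1047],[0.7,-0.49,0.1667,0,0,0.1047],[0.775,-0.5433,0.1667,0,0,0.1047],[0.8225,-0.5803,0.1667,0,0,0.1047],[0.8225,-0.5803,0.1667,0,0,0.1047],[0.8225,-0.5803,0.1667,0,0,0.1047],[0.8225,-0.5803,0.1667,0,0,0.1047]]]' 50
cat > tails.py <<'E'
from h import *
import sys
c=cam('wrist');save(c,sys.argv[1])
hsv=cv2.cvtColor(c['frame'],cv2.COLOR_RGB2HSV)
m=cv2.inRange(hsv,(5,130,80),(20,255,255));X=xyzmap(c)
m[(X[:,:,2]<8)|(X[:,:,2]>35)]=0
k,l,st,ce=cv2.connectedComponentsWithStats(m)
for i in range(1,k):
    if st[i,4]<400: continue
    v,u=np.where(l==i);ok=np.abs(X[v,u,2]-23)<4
    p=plane(c,np.c_[u,v],23)[ok];xm=np.percentile(p[:,0],1);t=p[p[:,0]<xm+24]
    (cc,r)=cv2.minEnclosingCircle(p[p[:,0]<xm+22][:,:2].astype(np.float32))
    h=p[(p[:,0]>xm+38)]
    print(ce[i].round(),st[i,4],'xmin',xm.round(1),'tail',np.round(cc,1),round(r,1),'y',((t[:,1].min()+t[:,1].max())/2).round(1),'shaft',h.mean(0).round(1) if len(h) else '', 'dir',np.polyfit(h[:,0],h[:,1],1)[0].round(3) if len(h)>50 else '','z',np.median(X[v,u,2]).round(1))
E
python3 tails.py w1.png
```

```text
time_s: 1.7
ee_pos: [559.7, -80.7, 149.8]
tool_rot: [1.0, 0.02, -0.0, 0.0]
wrist_force: [-0.3, -0.6, -1.3]
width: 50.1
finger_force: 0.0
[322. 145.] 2384 xmin 567.8 tail [579.6 -80.3] 13.8 y -80.7 shaft [630.3 -77.5  23. ] dir 0.055 z 23.3
[221. 144.] 2808 xmin 564.0 tail [575.8  -4. ] 13.5 y -4.1 shaft [626.2  -3.3  23. ] dir 0.036 z 23.1
[123. 143.] 3428 xmin 559.8 tail [571.3  69. ] 14.3 y 68.9 shaft [622.3  68.8  23. ] dir 0.044 z 22.8
```

```bash
python3 go.py 580.5 -80.5 26 0.04
```

```text
[ 2.10e+01 -1.00e-01  1.24e+02] [ 0.0005  0.0005 -0.0014] len 126.0 t 1.75
```

View pics/w1.png

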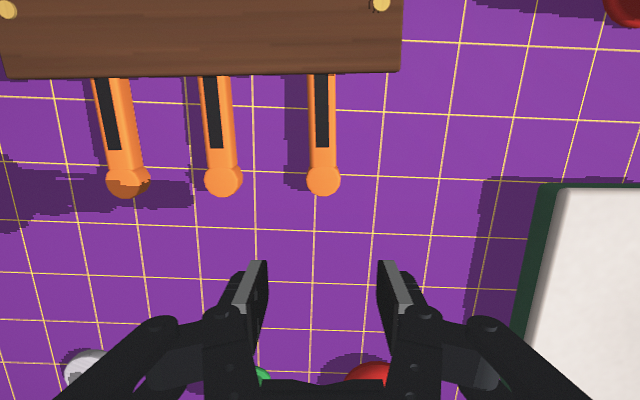

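In the tool's units: 124 mm / 600 = 0.2067, 95 mm / 600 = 0.1583.

```bash
python3 -m inch '[[[0.035,0,0,0,0,0],[0.035,0,0.0833,0,0,0],[0.035,0,0.1583,0,0,0],[0.035,0,0.2067,0,0,0],[0.035,0,0.2067,0,0,0],[0.035,0,0.2067,0,0,0]]]' 46; python3 -m inch '[[[0,0,0,0,0,0],[0,0,0,0,0,0],[0,0,0,0,0,0],[0,0,0,0,0,0]]]' 31; python3 go.py 580.5 -80.5 26 0.04
```

```text
time_s: 2.5
ee_pos: [581.5, -80.3, 27.3]
tool_rot: [1.0, 0.019, 0.001, 0.0]
wrist_force: [0.7, 0.7, -0.0]
width: 46.1
finger_force: 0.0
time_s: 3.0
ee_pos: [581.1, -79.5, 26.2]
tool_rot: [1.0, 0.02, 0.0, 0.0]
wrist_force: [0.4, 0.4, 1.1]
width: 31.2
finger_force: 0.0
[-0.7  1.   0.2] [ 0.     -0.0002 -0.0002] len 1.0 t 3.0
```

Rock to the left (tool −y), in small steps.

In the tool's units: -4 mm / 600 = -0.0067, -3 mm / 600 = -0.005.

```bash
python3 -m inch '[[[0,-0.0025,0,0,0,0],[0,-0.005,0,0,0,0],[0,-0.0067,0,0,0,0],[0,-0.0067,0,0,0,0]]]'; python3 -m inch '[[[0,-0.0017,0,0,0,0],[0,-0.0033,0,0,0,0],[0,-0.0033,0,0,0,0]]]'
```

```text
time_s: 3.5
ee_pos: [580.9, -75.3, 26.0]
tool_rot: [1.0, 0.02, 0.0, -0.0]
wrist_force: [-0.8, -0.3, -0.5]
width: 30.9
finger_force: 0.0
time_s: 3.88
ee_pos: [580.9, -73.4, 26.0]
tool_rot: [1.0, 0.02, 0.0, -0.0]
wrist_force: [0.6, 0.4, 0.6]
width: 31.2
finger_force: 0.0
```

In the tool's units: -2 mm / 600 = -0.0033, -1 mm / 600 = -0.0017.

```bash
for i in 1 ; do python3 -m inch '[[[0,-0.0017,0,0,0,0],[0,-0.0033,0,0,0,0],[0,-0.0033,0,0,0,0]]]' | grep -E 'ee|wrist|finger'; python3 -m inch '[[[0,-0.0017,0,0,0,0],[0,-0.0033,0,0,0,0],[0,-0.0033,0,0,0,0]]]' | grep -E 'ee|wrist|finger'; done; python3 tails.py w2.png
```

```text
ee_pos: [580.7, -71.3, 26.0]
wrist_force: [0.6, -0.3, 1.1]
finger_force: 0.0
ee_pos: [580.6, -69.7, 26.0]
wrist_force: [0.1, -1.5, -0.2]
finger_force: 1.1
[322. 254.] 4563 xmin 567.8 tail [579.9 -71.9] 13.8 y -72.3 shaft [629.2 -64.7  23. ] dir 0.003 z 23.3
[168. 242.] 6932 xmin 564.5 tail [576.3  -4.9] 14.3 y -4.6 shaft [6.264e+02 2.000e-01 2.300e+01] dir 0.015 z 22.9
[ 17. 253.] 5226 xmin 559.1 tail [569.5  63.5] 13.8 y 62.6 shaft [601.8  59.7  23. ] dir -0.114 z 16.5
```

In the tool's units: -1 mm / 600 = -0.0017.

```bash
python3 -m inch '[[[0,-0.0017,0,0,0,0],[0,-0.0017,0,0,0,0],[0,-0.0017,0,0,0,0]]]' | grep -E 'ee|wrist|finger';python3 -m inch '[[[0,-0.0017,0,0,0,0],[0,-0.0017,0,0,0,0],[0,-0.0017,0,0,0,0]]]' | grep -E 'ee|wrist|finger'
```

```text
ee_pos: [580.5, -69.1, 26.0]
wrist_force: [-0.5, -5.6, -0.4]
finger_force: 2.7
ee_pos: [580.5, -68.7, 26.0]
wrist_force: [0.4, -7.8, 0.7]
finger_force: 4.2
```

In the tool's units: 15 mm / 600 = 0.025, 12 mm / 600 = 0.02.

```bash
python3 -m inch '[[[0,0.0067,0,0,0,0],[0,0.0133,0,0,0,0],[0,0.02,0,0,0,0],[0,0.025,0,0,0,0],[0,0.025,0,0,0,0]]]' | grep -E 'ee|wrist|finger';python3 -m inch '[[[0,0.0017,0,0,0,0],[0,0.0033,0,0,0,0],[0,0.0033,0,0,0,0]]]' | grep -E 'ee|wrist|finger';python3 -m inch '[[[0,0.0017,0,0,0,0],[0,0.0025,0,0,0,0],[0,0.0025,0,0,0,0]]]' | grep -E 'ee|wrist|finger'
```

```text
ee_pos: [581.2, -82.7, 26.0]
wrist_force: [0.3, 0.3, 0.5]
finger_force: 0.0
ee_pos: [581.3, -84.5, 26.0]
wrist_force: [-0.1, -0.2, -0.1]
finger_force: 0.0
ee_pos: [581.4, -86.0, 26.0]
wrist_force: [-0.4, 0.3, 0.1]
finger_force: 0.0
```

In the tool's units: 1.5 mm / 600 = 0.0025, 1 mm / 600 = 0.0017.

```bash
python3 -m inch '[[[0,0.0017,0,0,0,0],[0,0.0025,0,0,0,0],[0,0.0025,0,0,0,0]]]' | grep -E 'ee|wrist|finger';python3 -m inch '[[[0,0.0017,0,0,0,0],[0,0.0025,0,0,0,0],[0,0.0025,0,0,0,0]]]' | grep -E 'ee|wrist|finger'
```

```text
ee_pos: [581.4, -87.5, 26.0]
wrist_force: [-0.8, -0.1, -0.2]
finger_force: 0.0
ee_pos: [581.4, -89.0, 26.0]
wrist_force: [0.4, -0.1, 0.7]
finger_force: 0.1
```

In the tool's units: 1.5 mm / 600 = 0.0025, 1 mm / 600 = 0.0017.

```bash
python3 -m inch '[[[0,0.0017,0,0,0,0],[0,0.0025,0,0,0,0],[0,0.0025,0,0,0,0]]]' | grep -E 'ee|wrist|finger';python3 tails.py w3.png | head -1; python3 -m inch '[[[0,0.0017,0,0,0,0],[0,0.0025,0,0,0,0],[0,0.0025,0,0,0,0]]]' | grep -E 'ee|wrist|finger'
```

```text
ee_pos: [581.4, -90.0, 26.0]
wrist_force: [-0.1, 5.6, 1.7]
finger_force: 2.6
[307. 252.] 4840 xmin 569.2 tail [581.4 -87.4] 13.9 y -87.8 shaft [630.4 -75.1  23. ] dir 0.116 z 23.4
ee_pos: [581.4, -90.7, 25.9]
wrist_force: [-2.2, 9.2, 1.9]
finger_force: 4.8
```

Right cutter is sound (16 mm total, then a firm stop at both sides). I'll recentre it and go to the middle one.

In the tool's units: -11 mm / 600 = -0.0183, -10 mm / 600 = -0.0167.

```bash
python3 -m inch '[[[0,-0.0083,0,0,0,0],[0,-0.0183,0,0,0,0],[0,-0.0167,0,0,0,0]]]' 46| grep -E 'ee|wrist|finger';  python3 -m inch '[[[0,0,-0.05,0,0,0],[0,-0.0333,-0.0833,0,0,0],[-0.0033,-0.1,-0.0833,0,0,0],[-0.0083,-0.125,-0.0667,0,0,0],[-0.0083,-0.125,0,0,0,0],[-0.0083,-0.125,0,0,0,0],[-0.0083,-0.125,0,0,0,0]]]' | grep -E 'ee|wrist|finger'; python3 go.py 577.5 -4.2 26 .04
```

```text
ee_pos: [581.3, -81.4, 26.0]
wrist_force: [0.2, -0.3, 0.5]
finger_force: 0.0
ee_pos: [573.4, -7.4, 26.7]
wrist_force: [-0.1, 0.2, -0.6]
finger_force: 0.0
[ 4.2 -3.   0.7] [ 0.0002 -0.0001 -0.0007] len 5.0 t 9.6
```

In the tool's units: 4 mm / 600 = 0.0067, -3 mm / 600 = -0.005.

```bash
python3 -m inch '[[[0.0067,-0.005,0,0,0,0],[0.0067,-0.005,0,0,0,0],[0.0067,-0.005,0,0,0,0]]]' 31| grep -E 'ee|wrist|finger'; python3 -m inch '[[[0,-0.005,0,0,0,0],[0,-0.01,0,0,0,0],[0,-0.0133,0,0,0,0],[0,-0.0133,0,0,0,0]]]'| grep -E 'ee|wrist|finger';python3 -m inch '[[[0,-0.0017,0,0,0,0],[0,-0.0033,0,0,0,0],[0,-0.0033,0,0,0,0]]]'| grep -E 'ee|wrist|finger'
```

```text
ee_pos: [577.3, -4.1, 26.4]
wrist_force: [-0.9, -0.5, 0.3]
finger_force: 0.0
ee_pos: [576.8, 4.2, 26.0]
wrist_force: [0.1, -0.8, 0.3]
finger_force: 0.0
ee_pos: [576.6, 5.5, 26.0]
wrist_force: [-0.4, -2.8, 0.3]
finger_force: 1.9
```

In the tool's units: -1.5 mm / 600 = -0.0025, -1 mm / 600 = -0.0017.

```bash
python3 -m inch '[[[0,-0.0017,0,0,0,0],[0,-0.0025,0,0,0,0],[0,-0.0025,0,0,0,0]]]'| grep -E 'ee|wrist|finger';python3 -m inch '[[[0,0.0067,0,0,0,0],[0,0.015,0,0,0,0],[0,0.025,0,0,0,0],[0,0.0283,0,0,0,0],[0,0.0283,0,0,0,0]]]'| grep -E 'ee|wrist|finger';python3 -m inch '[[[0,0.0017,0,0,0,0],[0,0.0033,0,0,0,0],[0,0.0033,0,0,0,0]]]'| grep -E 'ee|wrist|finger'
```

```text
ee_pos: [576.5, 6.2, 26.0]
wrist_force: [-0.6, -8.8, -0.3]
finger_force: 4.3
ee_pos: [577.3, -9.7, 26.0]
wrist_force: [0.1, 0.0, -1.3]
finger_force: 0.0
ee_pos: [577.3, -11.6, 26.0]
wrist_force: [-0.1, 0.6, -0.6]
finger_force: 0.0
```

In the tool's units: 2 mm / 600 = 0.0033, 1 mm / 600 = 0.0017.

```bash
python3 -m inch '[[[0,0.0017,0,0,0,0],[0,0.0033,0,0,0,0],[0,0.0033,0,0,0,0]]]'| grep -E 'ee|wrist|finger';python3 -m inch '[[[0,0.0017,0,0,0,0],[0,0.0025,0,0,0,0],[0,0.0025,0,0,0,0]]]'| grep -E 'ee|wrist|finger'
```

```text
ee_pos: [577.4, -13.7, 26.0]
wrist_force: [0.7, -0.3, 0.2]
finger_force: 0.0
ee_pos: [577.5, -14.8, 26.0]
wrist_force: [-0.7, 3.0, 0.3]
finger_force: 1.4
```

In the tool's units: 1.5 mm / 600 = 0.0025, 1 mm / 600 = 0.0017.

```bash
python3 -m inch '[[[0,0.0017,0,0,0,0],[0,0.0025,0,0,0,0],[0,0.0025,0,0,0,0]]]'| grep -E 'ee|wrist|finger'; python3 -m inch '[[[0,-0.0083,0,0,0,0],[0,-0.0183,0,0,0,0],[0,-0.0167,0,0,0,0]]]' 46| grep -E 'ee|wrist|finger';  python3 -m inch '[[[0,0,-0.05,0,0,0],[0,-0.0333,-0.0833,0,0,0],[-0.0033,-0.1,-0.0833,0,0,0],[-0.005,-0.12,-0.0667,0,0,0],[-0.005,-0.1233,0,0,0,0],[-0.005,-0.1233,0,0,0,0],[-0.005,-0.1233,0,0,0,0]]]' | grep -E 'ee|wrist|finger'; python3 go.py 573 69 26 .04
```

```text
ee_pos: [577.4, -15.5, 26.0]
wrist_force: [-1.1, 7.2, 0.7]
finger_force: 3.8
ee_pos: [577.2, -5.9, 26.0]
wrist_force: [-0.2, 0.5, -0.3]
finger_force: 0.0
ee_pos: [571.5, 67.1, 26.7]
wrist_force: [0.4, -0.5, 0.1]
finger_force: 0.0
[ 1.6 -1.9  0.7] [ 0.0002 -0.0001 -0.0007] len 3.0 t 14.6
```

Middle is sound as well. Now the left one, tested the same way.

In the tool's units: -2 mm / 600 = -0.0033, 1.5 mm / 600 = 0.0025.

```bash
python3 -m inch '[[[0.0025,-0.0033,0,0,0,0],[0.0025,-0.0033,0,0,0,0],[0.0025,-0.0033,0,0,0,0]]]' 31| grep -E 'ee|wrist|finger'; python3 -m inch '[[[0,-0.005,0,0,0,0],[0,-0.01,0,0,0,0],[0,-0.0133,0,0,0,0],[0,-0.0133,0,0,0,0]]]'| grep -E 'ee|wrist|finger';python3 -m inch '[[[0,-0.0017,0,0,0,0],[0,-0.0033,0,0,0,0],[0,-0.0033,0,0,0,0]]]'| grep -E 'ee|wrist|finger';python3 -m inch '[[[0,-0.0017,0,0,0,0],[0,-0.0033,0,0,0,0],[0,-0.0033,0,0,0,0]]]'| grep -E 'ee|wrist|finger'
```

```text
ee_pos: [572.9, 69.3, 26.4]
wrist_force: [0.4, -0.0, 0.7]
finger_force: 0.0
ee_pos: [572.3, 77.6, 26.0]
wrist_force: [-0.3, 0.1, -0.0]
finger_force: 0.0
ee_pos: [572.2, 79.4, 26.0]
wrist_force: [0.2, 0.3, 0.8]
finger_force: 0.0
ee_pos: [572.2, 81.4, 26.0]
wrist_force: [-0.2, 0.6, 0.2]
finger_force: 0.0
```

```bash
for k in 1; do python3 -m inch '[[[0,-0.0033,0,0,0,0],[0,-0.0067,0,0,0,0],[0,-0.0067,0,0,0,0]]]'| grep -E 'ee|wrist|finger';python3 -m inch '[[[0,-0.0033,0,0,0,0],[0,-0.0067,0,0,0,0],[0,-0.0067,0,0,0,0]]]'| grep -E 'ee|wrist|finger'; done; python3 tails.py w4.png
```

```text
ee_pos: [572.0, 85.6, 26.0]
wrist_force: [0.1, 0.0, 0.3]
finger_force: 0.0
ee_pos: [571.9, 89.6, 26.0]
wrist_force: [-0.6, -0.1, 1.0]
finger_force: 0.0
[545. 216.] 7726 xmin 565.3 tail [575.9  -8.1] 14.1 y -6.6 shaft [626.3   1.7  23. ] dir 0.108 z 21.2
[325. 252.] 4463 xmin 560.0 tail [572.4  87.4] 13.8 y 87.2 shaft [621.7  90.2  23. ] dir -0.108 z 23.3
```

Left wobbles: it is 18 mm over with no resistance. I'll finish the left swing, then go right.

In the tool's units: -4 mm / 600 = -0.0067, -2 mm / 600 = -0.0033.

```bash
for k in 1; do python3 -m inch '[[[0,-0.0033,0,0,0,0],[0,-0.0067,0,0,0,0],[0,-0.0067,0,0,0,0]]]'| grep -E 'ee|wrist|finger';python3 -m inch '[[[0.0008,-0.0033,0,0,0,0],[0.0008,-0.005,0,0,0,0],[0.0008,-0.005,0,0,0,0]]]'| grep -E 'ee|wrist|finger';python3 -m inch '[[[0.0008,-0.0017,0,0,0,0],[0.0008,-0.0033,0,0,0,0],[0.0008,-0.0033,0,0,0,0]]]'| grep -E 'ee|wrist|finger'; done
```

```text
ee_pos: [571.7, 93.6, 26.0]
wrist_force: [-0.1, 1.5, 0.9]
finger_force: 0.0
ee_pos: [572.1, 96.4, 26.0]
wrist_force: [-0.5, -0.2, 0.6]
finger_force: 0.0
ee_pos: [572.5, 98.4, 26.0]
wrist_force: [-1.3, -0.1, 0.0]
finger_force: 0.0
```

In the tool's units: -2 mm / 600 = -0.0033, -1 mm / 600 = -0.0017.

```bash
python3 -m inch '[[[0.0008,-0.0017,0,0,0,0],[0.0008,-0.0033,0,0,0,0],[0.0008,-0.0033,0,0,0,0]]]'| grep -E 'ee|wrist|finger';python3 -m inch '[[[0.0008,-0.0017,0,0,0,0],[0.0008,-0.0033,0,0,0,0],[0.0008,-0.0033,0,0,0,0]]]'| grep -E 'ee|wrist|finger'
```

```text
ee_pos: [572.9, 100.5, 26.0]
wrist_force: [-0.8, -0.4, 0.8]
finger_force: 0.0
ee_pos: [573.4, 102.5, 26.0]
wrist_force: [0.4, 0.1, 0.2]
finger_force: 0.0
```

In the tool's units: -2 mm / 600 = -0.0033, -1 mm / 600 = -0.0017.

```bash
python3 -m inch '[[[0.0005,-0.0017,0,0,0,0],[0.0005,-0.0033,0,0,0,0],[0.0005,-0.0033,0,0,0,0]]]'| grep -E 'ee|wrist|finger';python3 -m inch '[[[0,0.0133,0,0,0,0],[-0.0017,0.0267,0,0,0,0],[-0.0025,0.04,0,0,0,0],[-0.0033,0.0533,0,0,0,0],[-0.0033,0.0667,0,0,0,0],[-0.0025,0.08,0,0,0,0],[-0.0017,0.0867,0,0,0,0],[-0.0017,0.0867,0,0,0,0]]]'| grep -E 'ee|wrist|finger'
```

```text
ee_pos: [573.6, 104.1, 26.0]
wrist_force: [-0.7, -2.2, -0.2]
finger_force: 1.1
ee_pos: [574.7, 52.1, 26.0]
wrist_force: [0.7, -0.4, -0.4]
finger_force: 0.0
```

In the tool's units: 9 mm / 600 = 0.015, 6 mm / 600 = 0.01.

```bash
python3 -m inch '[[[0.0005,0.005,0,0,0,0],[0.001,0.01,0,0,0,0],[0.0017,0.015,0,0,0,0],[0.0017,0.015,0,0,0,0]]]'| grep -E 'ee|wrist|finger'; python3 tails.py w5.png; python3 -m inch '[[[0,-0.01,0,0,0,0],[-0.0008,-0.02,0,0,0,0],[-0.0017,-0.03,0,0,0,0],[-0.0017,-0.04,0,0,0,0],[-0.0017,-0.045,0,0,0,0],[-0.0017,-0.045,0,0,0,0]]]'| grep -E 'ee|wrist|finger';python3 tails.py w6.png
```

```text
ee_pos: [576.0, 43.1, 26.0]
wrist_force: [-0.2, -0.4, 0.4]
finger_force: 0.0
[612. 227.] 9336 xmin 569.2 tail [581.  -84.1] 14.9 y -82.7 shaft [627.1 -72.6  23. ] dir 0.173 z 20.6
[434. 227.] 5359 xmin 568.1 tail [578.2  -9.8] 15.2 y -8.6 shaft [627.4   1.2  23. ] dir 0.112 z 22.7
[303. 248.] 4920 xmin 564.9 tail [577.5  46.1] 14.5 y 44.8 shaft [624.   64.5  23. ] dir 0.29 z 23.3
ee_pos: [573.9, 70.6, 26.0]
wrist_force: [-0.0, -0.9, -0.1]
finger_force: 0.0
[497. 211.] 5563 xmin 565.4 tail [575.7  -6.8] 13.2 y -5.1 shaft [626.2   1.7  23. ] dir 0.108 z 20.7
[318. 261.] 4066 xmin 561.6 tail [573.4  69.5] 13.8 y 69.1 shaft [622.   80.5  23. ] dir 0.075 z 23.3
```

In the tool's units: -40 mm / 600 = -0.0667, -35 mm / 600 = -0.0583.

```bash
python3 -m inch '[[[0,0,0,0,0,0],[0,0,0,0,0,0],[0,0,0,0,0,0]]]' 20| grep -E 'time|ee|wrist|finger|width'; python3 -m inch '[[[-0.01,0,0,0,0,0],[-0.025,0,0,0,0,0],[-0.0417,0,0,0,0,0],[-0.0583,0,0,0,0,0],[-0.0667,0,0,0,0,0],[-0.0667,0,0,0,0,0]]]'| grep -E 'ee|wrist|finger|width'
```

```text
time_s: 22.0
ee_pos: [574.0, 70.2, 26.3]
wrist_force: [-2.1, 0.6, 7.3]
width: 24.4
finger_force: 58.5
ee_pos: [533.1, 68.7, 26.3]
wrist_force: [-0.5, -0.8, 11.2]
width: 24.6
finger_force: 59.4
```

In the tool's units: -72 mm / 600 = -0.12, -66 mm / 600 = -0.11.

```bash
python3 -m inch '[[[-0.0167,0,0,0,0,0],[-0.0333,0,0,0,0,0],[-0.0533,0,0,0,0,0],[-0.0733,0,0,0,0,0],[-0.0933,0,0,0,0,0],[-0.11,0,0,0,0,0],[-0.12,0,0,0,0,0],[-0.12,0,0,0,0,0]]]'| grep -E 'ee|wrist|finger|width'
python3 - <<'E'
from h import *
c=cam('top');f=c['frame'];save(c,'t2f.png');cv2.imwrite('pics/t2.png',cv2.resize(f[95:300,150:410,::-1],None,fx=3,fy=2.9,interpolation=cv2.INTER_CUBIC))
c=cam('scene');save(c,'s2.png')
E
```

```text
ee_pos: [461.2, 65.9, 26.2]
wrist_force: [-1.2, 0.5, 11.3]
width: 24.7
finger_force: 59.4
```

View pics/s2.png

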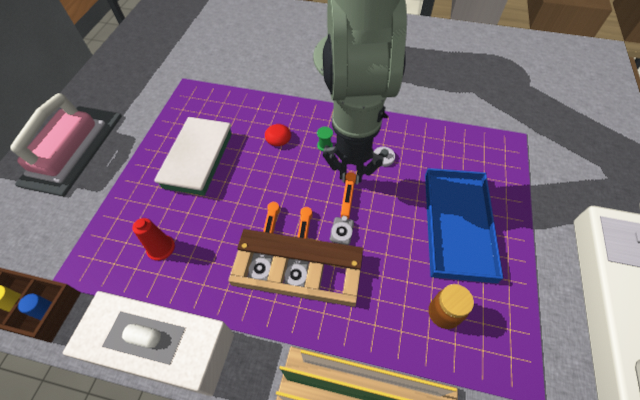

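The scene view shows the left cutter's head at (342,230), well in front of the bar edge at (345,243). Both sound cutters are still in the rack. Release, rise, and look.

In the tool's units: -134 mm / 600 = -0.2233, -90 mm / 600 = -0.15.

```bash
python3 -m inch '[[[0,0,0,0,0,0],[0,0,0,0,0,0],[0,0,0,0,0,0]]]' 46| grep -E 'ee|wrist|finger|width'; python3 -m inch '[[[0,0,-0.0667,0,0,0],[0,0,-0.15,0,0,0],[0.05,0,-0.2233,0,0,0],[0.0667,0,-0.2233,0,0,0],[0.0667,0,-0.2233,0,0,0],[0.0667,0,-0.2233,0,0,0]]]' | grep -E 'time|ee|wrist|finger|width'; python3 tails.py w7.png
```

```text
ee_pos: [461.7, 65.8, 25.9]
wrist_force: [-0.2, 0.1, 0.2]
width: 46.0
finger_force: 0.0
time_s: 24.98
ee_pos: [500.7, 67.3, 158.8]
wrist_force: [-0.9, -0.5, 0.6]
width: 46.1
finger_force: 0.0
[429.  71.] 2699 xmin 564.7 tail [577.1 -10.8] 14.1 y -10.2 shaft [624.5  -1.8  23. ] dir 0.053 z 23.1
[529.  68.] 3145 xmin 568.4 tail [580.6 -84.2] 14.2 y -84.0 shaft [627.1 -73.8  23. ] dir 0.117 z 22.3
[318. 190.] 2423 xmin 448.7 tail [460.1  66.5] 13.8 y 65.5 shaft [535.9  72.8  23. ] dir 0.02 z 23.5
```

View pics/w7.png

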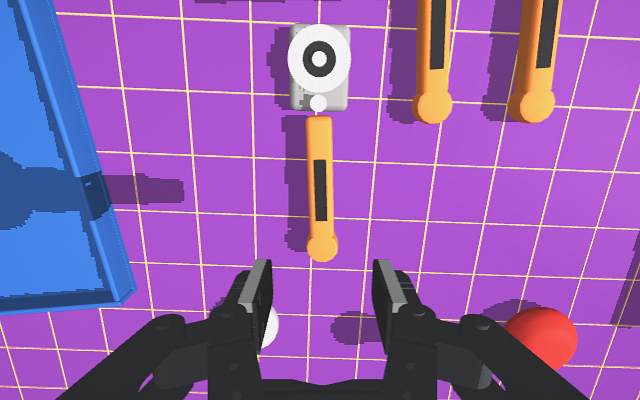

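The wrist view shows the pivot bolt at (318,103), disc centre at (319,59), head rear edge near row 110 and handle front at row 117. Measuring the neck.

```bash
python3 - <<'E'
from h import *
c=cam('wrist');X=xyzmap(c)
for n,u,v in [('bolt',318,103),('headL',296,100),('headR',342,100),('disc',319,40),('handle',319,130),('mat',270,120)]: print(n,X[v,u].round(1))
g=(X[:,:,2]>11)&(X[:,:,2]<30)&(X[:,:,0]>440)&(X[:,:,1]>35)&(X[:,:,1]<110)
for v in range(22,130,6):
    u=np.where(g[v,250:400])[0]+250
    if len(u): 
        z=17; p=plane(c,[[u.min(),v],[u.max(),v]],17); print(v,p[0,0].round(1),'y',p[:,1].round(1),'w',np.ptp(p[:,1]).round(1), 'z',np.median(X[v,u,2]).round(1))
b=plane(c,[[318,103]],X[103,318,2])
t=plane(c,[[322,247]],23)
print('pivot',b,'tail',t)
E
python3 go.py 571 73 120 .04
```

```text
bolt [574.7  72.9  25. ]
headL [576.   89.5  16.6]
headR [577.4  55.2  16.7]
disc [616.9  73.8  19.2]
handle [555.5  71.5  23.6]
mat [559.8 110.9   3.1]
28 624.1 y [94.5 53.8] w 40.6 z 18.2
34 620.2 y [95.1 52.9] w 42.2 z 19.1
40 616.4 y [95.1 52.6] w 42.5 z 19.1
46 612.5 y [95.  52.4] w 42.7 z 19.8
52 608.6 y [95.7 52.1] w 43.6 z 20.1
58 604.6 y [96.4 51.9] w 44.5 z 20.1
64 600.6 y [95.6 51.6] w 44.0 z 20.1
70 596.6 y [94.9 52.1] w 42.8 z 19.7
76 592.6 y [94.8 52.6] w 42.3 z 19.2
82 588.4 y [94.8 52.3] w 42.5 z 19.0
88 584.3 y [94.8 52. ] w 42.7 z 18.5
94 580.1 y [94.7 51.8] w 42.9 z 17.4
100 575.8 y [94.7 52.2] w 42.4 z 17.6
106 571.6 y [93.9 52. ] w 41.9 z 17.4
118 563.4 y [81.7 64.3] w 17.4 z 22.3
124 558.9 y [82.3 62.6] w 19.8 z 23.6
pivot [[574.70637264  72.92048     24.97661499]] tail [[460.02642984  65.40696164  23.        ]]
[70.2 -2.8 39. ] [ 0.0004  0.002  -0.0001] len 80.0 t 25.075
```

In the tool's units: 136 mm / 600 = 0.2267, 120 mm / 600 = 0.2.

```bash
python3 -m inch '[[[0.0583,-0.0033,0,0,0,0],[0.125,-0.005,0.0167,0,0,0],[0.125,-0.005,0.0833,0,0,0],[0.125,-0.005,0.15,0,0,0],[0.125,-0.005,0.2,0,0,0],[0.125,-0.005,0.2267,0,0,0],[0.125,-0.005,0.2267,0,0,0],[0.125,-0.005,0.2267,0,0,0]]]' 66| grep -E 'ee|wrist|finger|width'; python3 go.py 576 73.1 22 .04
```

```text
ee_pos: [577.3, 73.6, 25.0]
wrist_force: [-1.0, 0.2, 0.8]
width: 66.1
finger_force: 0.0
[-1.3  0.4  3. ] [-0.0002 -0.0012 -0.0003] len 3.0 t 26.075
```

In the tool's units: 1.5 mm / 600 = 0.0025, -1 mm / 600 = -0.0017.

```bash
python3 -m inch '[[[-0.0017,0,0.0025,0,0,0],[-0.0017,0,0.0025,0,0,0],[-0.0017,0,0.0025,0,0,0]]]' 66| grep -E 'ee|wrist|finger|width';python3 -m inch '[[[0,0,0,0,0,0],[0,0,0,0,0,0],[0,0,0,0,0,0],[0,0,0,0,0,0]]]' 30| grep -E 'ee|wrist|finger|width'; python3 -m inch '[[[0,0,-0.0167,0,0,0],[0,0,-0.0333,0,0,0],[0,0,-0.0333,0,0,0],[0,0,-0.0333,0,0,0]]]' | grep -E 'time|ee|wrist|finger|width'
python3 - <<'E'
from h import *
c=cam('scene');cv2.imwrite('pics/s3.png',cv2.resize(c['frame'][100:300,240:520,::-1],None,fx=2.8,fy=2.8))
E
```

```text
ee_pos: [575.9, 73.4, 22.8]
wrist_force: [0.1, 0.2, 0.0]
width: 66.2
finger_force: 0.0
ee_pos: [575.8, 73.5, 23.0]
wrist_force: [-3.4, 0.7, 11.0]
width: 41.9
finger_force: 60.2
time_s: 27.45
ee_pos: [575.7, 73.5, 42.5]
wrist_force: [-0.1, -0.1, -2.0]
width: 42.3
finger_force: 61.8
```

View pics/s3.png

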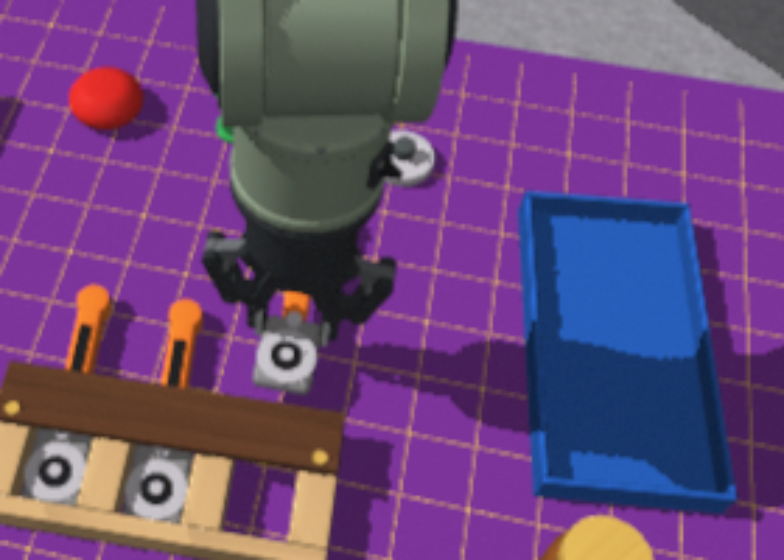

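```bash
python3 - <<'E'
from h import *
d=np.load('pics/top1.npz');x,f=d['x'],d['f']
m=cv2.inRange(cv2.cvtColor(f,cv2.COLOR_RGB2HSV),(95,120,40),(125,255,255))>0
m[:, :150]=0;m[:,240:]=0
for lo,hi in [(27,35),(4,12)]:
    p=x[m&(x[:,:,2]>lo)&(x[:,:,2]<hi)][:,:2];p=p[(abs(p[:,0]-524)<160)&(abs(p[:,1]-317)<100)]
    print(lo,len(p),cv2.minAreaRect(p.astype(np.float32)))
E
python3 go.py 560 324 112 .128
```

```text
27 611 ((524.453857421875, 319.47943115234375), (258.43609619140625, 135.26754760742188), 7.529025077819824)
4 4805 ((523.85986328125, 324.51739501953125), (252.3718719482422, 144.71359252929688), 7.325894355773926)
[  -5.7 -251.   -69.7] [ 0.      0.0002 -0.0883] len 261.0 t 27.5
```

In the tool's units: -251 mm / 600 = -0.4183, -242 mm / 600 = -0.4033, -0.088 rad / 3.1416 = -0.028.

```bash
python3 -m inch '[[[0,0,-0.0417,0,0,0],[0,0,-0.0917,0,0,0],[0,-0.0417,-0.1167,0,0,-0.0064],[-0.0033,-0.1,-0.1167,0,0,-0.0127],[-0.0067,-0.1667,-0.1167,0,0,-0.0191],[-0.01,-0.2333,-0.1167,0,0,-0.028],[-0.01,-0.3,-0.1167,0,0,-0.028],[-0.01,-0.3667,-0.1167,0,0,-0.028],[-0.01,-0.4033,-0.1167,0,0,-0.028],[-0.01,-0.4183,-0.1167,0,0,-0.028],[-0.01,-0.4183,-0.1167,0,0,-0.028],[-0.01,-0.4183,-0.1167,0,0,-0.028]]]' | grep -E 'time|ee|wrist|finger|width'
python3 - <<'E'
from h import *
c=cam('scene');cv2.imwrite('pics/s4.png',cv2.resize(c['frame'][100:340,340:560,::-1],None,fx=2.5,fy=2.5))
E
python3 go.py 560 324 29.5 .128
```

```text
time_s: 29.0
ee_pos: [560.3, 322.4, 112.5]
wrist_force: [0.1, 1.0, -1.2]
width: 41.9
finger_force: 61.7
[-0.1 -1.5 83.1] [ 0.0006 -0.     -0.0018] len 83.0 t 29.05
```

View pics/s4.png

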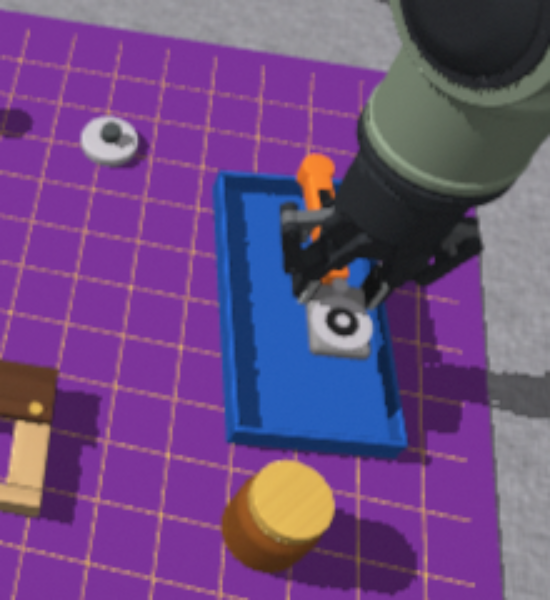

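Cutter is level over the tray with its tail inside the footprint. Lowering.

In the tool's units: 82 mm / 600 = 0.1367, 80 mm / 600 = 0.1333.

```bash
python3 -m inch '[[[0,-0.0017,0.05,0,0,0],[0,-0.0017,0.0917,0,0,0],[0,-0.0017,0.12,0,0,0],[0,-0.0017,0.1333,0,0,0],[0,-0.0017,0.1367,0,0,0],[0,-0.0017,0.1367,0,0,0],[0,-0.0017,0.1367,0,0,0]]]' | grep -E 'ee|wrist|finger|width';python3 -m inch '[[[0,0,0.0017,0,0,0],[0,0,0.0033,0,0,0],[0,0,0.0033,0,0,0]]]' | grep -E 'ee|wrist|finger|width'
```

```text
ee_pos: [560.0, 325.2, 31.2]
wrist_force: [0.9, -0.1, -2.2]
width: 42.1
finger_force: 61.7
ee_pos: [559.7, 325.0, 28.5]
wrist_force: [-0.2, 0.0, -1.3]
width: 42.0
finger_force: 61.7
```

In the tool's units: 0.7 mm / 600 = 0.0012.

```bash
python3 -m inch '[[[0,0,0.0012,0,0,0],[0,0,0.0012,0,0,0],[0,0,0.0012,0,0,0]]]' | grep -E 'ee|wrist|finger|width'
```

```text
ee_pos: [559.7, 325.1, 28.1]
wrist_force: [-3.0, -0.9, 6.0]
width: 41.8
finger_force: 62.5
```

Contact with the tray floor. Open and retreat.

In the tool's units: -170 mm / 600 = -0.2833, -160 mm / 600 = -0.2667.

```bash
python3 -m inch '[[[0,0,0,0,0,0],[0,0,0,0,0,0],[0,0,0,0,0,0]]]' 60| grep -E 'ee|wrist|finger|width'; python3 -m inch '[[[0,0,-0.0333,0,0,0],[0,0,-0.1,0,0,0],[0,0,-0.2,0,0,0],[0,0,-0.2667,0,0,0],[-0.0833,0,-0.2833,0,0,0],[-0.1667,0,-0.2833,0,0,0],[-0.1833,0,-0.2833,0,0,0],[-0.1833,0,-0.2833,0,0,0]]]' | grep -E 'time|ee|wrist|finger|width'
python3 - <<'E'
from h import *
c=cam('scene');cv2.imwrite('pics/s5.png',c['frame'][80:360,100:560,::-1])
E
```

```text
ee_pos: [559.7, 325.0, 27.7]
wrist_force: [-0.4, -0.0, 0.6]
width: 59.9
finger_force: 0.0
time_s: 32.05
ee_pos: [450.9, 311.3, 199.1]
wrist_force: [0.8, 0.3, 0.3]
width: 59.6
finger_force: 0.0
```

View pics/s5.png

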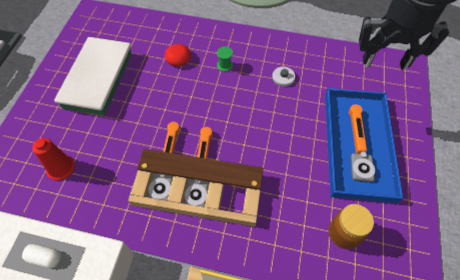

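The cutter lies flat inside the tray, from (357,112) to (363,170). The sound cutters are in the rack and everything else stands where it did.

```bash
python3 -c "
from bench import robot
print(robot.sign_off())"
```

```text
the job is handed in; nothing more can be done
None
```

The loose cutter was the left one; I drew it out, re-gripped it at the neck and laid it flat in the blue tray, leaving the sound two in the rack, and handed in at about 32 s — I stopped its right-hand rock a few mm short so the gripper would not touch the middle cutter.

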